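# Unclamp and take the lid off a spray pressure pot

### The arm

A 6-joint arm with a two-finger parallel gripper is mounted at the origin on the work surface. World frame = base frame: x ahead of the robot, y to its left, z up, the work surface at z = 0. Lengths are in m, angles in rad, forces in N, time in s.
With the tool pointing down it reaches from about 0.35 to 0.775 m from the base axis. Payload 7.3 kg.
Tool frame: the origin (TCP) lies at the centre of the arm's flange, where the gripper is bolted on; the fingertips stand 178 mm ahead of it and the grasp point (between the pads) lies arm.grasp_offset ahead of it (arm.grasp_offset is the distance from the TCP to the grasp point, in m); z points along the fingers, y is the line along which they close (so a half turn about z gives the same grasp; the last joint's range is limited). The gripper opens to 92 mm and grips with 3 to 60 N. Pads are 19 mm wide; open, the fingers measure 130 mm over their backs; the gripper's body (75 mm by 190 mm) begins 47 mm behind the grasp point.
Start: joints at [1.049, 0.342, 1.524, -0, 1.275, -0.146], TCP at [0.193, 0.488, 0.405] pointing down, gripper open.
Joint ranges: [-2.53, 2.53], [-0.77, 2.02], [0.04, 2.7], [-1, 4.14], [0.28, 2.66], [-3.11, 3.11]. Speed limits (rad/s): [2.57, 2.57, 3.14, 3.14, 3.14, 3.14].

### API

Orientations are given as a 3x3 rotation matrix whose columns are the frame's x, y, z axes.
In Python, from cell import arm gives the robot as it stands.
- The arm moves only by the shell command python3 -m inch 'ROWS' [FORCE]. ROWS is JSON, one flat list of numbers, 7 for each row, row after row: the shift along the tool's x, y, z in cm, then the turn, a rotation vector about the tool's x, y, z in rad, then the opening, from 0 (shut) to 1 (fully open). In form: [x, y, z, rx, ry, rz, claw, x, y, z, rx, ry, rz, claw, ...]. A call has 1 to 20 rows; each row is the pose to reach, as a shift and turn from the pose commanded when the call began, along the tool's axes at that moment; what a row does not reach only later rows make up. A row lasts 1/10 s, in which the tool goes at most 50 mm and 8.59 degrees, less where a joint would pass 70% of its speed; a pose out of reach is approached as far as the arm can. A call with a gripper value outside its range is refused whole. The fingers move at their own pace and stop on an object; FORCE is the grip in N (left out, the last holds). Time passes only in rows, so rows that repeat a pose let the fingers close. It gives the time, the measured TCP pose, the force, the opening and the grip force at its end, in the units of the state.
- arm.state(): the state, without advancing time (a new reading comes with each control period).
- arm.get_image(name): name is "scene" or "top"; returns the picture (420x560x3 uint8, blue, green, red); there is no depth.
- arm.calibration(name): a dict with "mtx" (3x3 intrinsics, pixels), "k1" (the pictures are not rectified: a ray, as slopes to the right and down, at radius r is drawn at 1 + k1 r^2 times it, then the intrinsics apply), "R" (3x3) and "t" (3): a world point X has camera coordinates R X + t. Camera axes: x right, y down, z forward; pixel columns grow to the right and rows downward; lengths in m; the calibration is good to about 2 mm. A picture is of the moment at which its call begins. calibration takes no time and is no camera call.
- arm.hand_in(): hands the job in; it is judged then, once.
The state is a dict: "t": time; "joint_positions": joint angles; "qvel": joint speeds; "joint_torque": joint torques, N m; "position": TCP position; "tcp_rot": TCP orientation; "force": force on the tool from outside, world axes, zero at the start; "moment": the same for the moment, N m; "gripper_width": opening from 0.0 (shut) to 1.0 (fully open); "grip_force": force on a finger pad.
Only numpy, scipy, OpenCV 4.12 (cv2) and the standard library are available. Lean on these libraries where they do the work, as an engineer would, in place of code of your own. Each camera call takes 0.05 s, during which the arm holds its last target. There are 200 camera calls.

### The job

Open the paint pressure pot: two of its three lid clamps are still done up, so slacken their wing nuts (anticlockwise) and swing each eyebolt out of its slotted lug so that it hangs down outside like the third. Then lift the lid off and set it down, not dropped, right way up in the middle of the tan hardboard panel, and let go. Leave the other things on the table where they stand.

Things in the scene. Friction and masses are not known exactly. Their poses are not given: they have to be found in the camera images.
- pot: Aluminium paint pressure pot, 144 mm in diameter, fixed to the bench; origin on its axis at table height, z up. Three lid clamps stand 95 mm from the axis at 0 deg (a, on its +x axis), 120 deg (b) and 240 deg (c), anticlockwise from above: a, b done up, c already open. Rim 166 mm in diameter, 160 mm above the table. Brass outlet valve on the -x side, reaching 121 mm from the axis, below 75 mm.
- pin_a (a point): Centre of the hinge pin of eyebolt a in its ear on the pot, 105 mm above the table. The bolt, 10 mm thick, stands up from it through the slot of a lid lug (lug top 67 mm above the pin) and ends 111 mm above the pin. It swings about the level line through this point square to the pot's radius.
- pin_b (a point): Centre of the hinge pin of eyebolt b, as for a.
- eyebolt_a (a joint): Swing of eyebolt a, rad: 0 upright in the slot, positive outwards and down, away from the pot's axis; stop at 2.1, where it hangs beside the pot. It swings easily: pushed outwards at the nut past about 0.6 it falls open by itself within 2 s. Its end sweeps out to 206 mm from the pot's axis.
- eyebolt_b (a joint): Swing of eyebolt b, as for a.
- eyebolt_c (a joint): Swing of eyebolt c, as for a; open from the start (about 2.1 rad).
- wings_a (a point): Centre of wing nut a: on the bolt's axis near the wings' mid-height, about 194 mm above the table and 22 mm above the lug's top when tight. x along the two wings: 56 mm tip to tip, 7 mm thick, 26 mm high (11 up, 15 down from here); z along the bolt. Hub 17 to 20 mm thick, its top 1 mm below here; the bolt's end up to 22 mm above here. Grip across the wing tips from above.
- wings_b (a point): Centre of wing nut b, as for a.
- wingnut_a (a joint): Turn of wing nut a on its bolt, rad: grows anticlockwise seen from above (loosening); 0 hard down on the lug, starts at 0 to 0.5, stop at 6.2. It climbs 8 mm a turn (coarse two-start thread), stays where it is left and takes about 0.18 N m to turn. Its 21 mm washer sits behind a 1.5 mm lip at the lug's outer end: the bolt is locked until about 1.5 rad and comes out freely from about 2.4 rad.
- wingnut_b (a joint): Turn of wing nut b, as for a.
- lid: Loose lid, about 0.75 kg; origin at the centre of the underside of its spigot (128 mm in diameter, 8 mm deep, sits in the pot's mouth), z up, x as the pot's. Plate 164 mm in diameter, upper side 20 mm above the origin; 3 slotted lugs over the pot's ears reach 110 mm out. On it a gauge (38 wide, top 71 mm up) at x = -60 mm and two fittings (16 wide, top 57) 62 mm out at +60 and -60 deg.
- lid_handle (a point): Middle of the lid's bow handle: a 13 mm round bar along the lid's x axis, 52 mm of it straight, 58 mm above the lid's origin (210 mm above the table when on the pot), on posts at x = -32 and +32 mm; 38 mm from its centre down to the plate. Axes as the lid's.
- panel_top (a point): Centre of the upper side of the tan hardboard panel, 240 x 240 x 6 mm, lying fixed on the table beside the pot, with some wood-grain strokes along one edge; z up.
- bottle: Loose bottle beside the pot, 66 mm wide, 190 high, red cap; origin under its centre. Leave alone.
- tin: Loose tin beside the pot, 72 mm wide, 100 high; origin under its centre. Leave alone.
- jar: Loose amber jar beside the pot, 48 mm wide, 60 high; origin under its centre. Leave alone.
- bucket: Loose empty white bucket beyond the panel, 128 mm wide at the rim, 125 high, a thin bail on one side; origin under its centre. Leave alone.
- comb: Loose steel graining comb with a wooden handle, 150 x 70 mm, 12 high, lying on the table; origin between handle and blade at table height. Leave alone.
- tape: Loose roll of masking tape lying flat, 90 mm in diameter, 24 high; origin under its centre. Leave alone.
- brush: Loose flat paint brush lying on the table, 170 x 50 mm, 16 high; origin at its middle at table height. Leave alone.
Things that resemble listed ones, but are neither listed nor needed, are in the scene too. Of the things that look like the lid, the larger one is meant.

How it is judged:
On the way:
1. both wing nuts slackened and both eyebolts swung out to hang outside, the lid still on the pot (value of joint each of wingnut_a, wingnut_b, eyebolt_a, eyebolt_b, eyebolt_c above 1.5 rad and horizontal distance between lid and pot below 0.02 m and height (world z) of lid below 0.165 m), for 0.2 s.
At the end, for the whole second after the job is handed in: All three eyebolts hang outside (swing over 1.5 rad); the lid lies released and at rest, right way up and flat (within 0.08 rad) on the panel, its centre within 40 mm of the panel's centre (value of joint each of eyebolt_a, eyebolt_b, eyebolt_c above 1.5 rad and horizontal distance between lid and panel_top below 0.04 m and height (world z) of lid below 0.012 m and angle between lid's own z axis and vertical below 0.08 rad and linear speed of lid below 0.02 m/s and contact force between lid and the fingers below 0.1 N); the robot touches nothing.
It fails at once if a bystander shifted by more than 30 mm or knocked over (distance of any of bottle, tin, jar, bucket, comb, tape, brush from where it was at the start of the episode above 0.03 m or angle between any of bottle, tin, jar, bucket, comb, tape, brush's own z axis and vertical above 0.6 rad).
It fails at once if the lid let fall (moving faster than 0.5 m/s with no finger touching it) (linear speed of lid above 0.5 m/s and contact force between lid and the fingers below 0.1 N).
It also fails if it takes over 72 s, if anything falls off the work surface, if the arm or the gripper's body presses on something with over 40 N, if the wrist force passes 120 N, or if a joint passes its speed limit or range.

## Working session

There is one attempt and no reset: what is moved stays moved. The work goes in short steps, Python scripts to look and compute and a shell command to move; the robot and the scene stay as the last step left them, time stands still between calls to the robot, and variables do not carry over. Pictures are saved under pics/ and viewed, at most 10 in all, crops included, and the job is handed in when it is done.

```bash
ls; mkdir -p pics
python3 - <<'E'
from cell import arm
import cv2
for n in("scene","top"):
    cv2.imwrite(f"pics/{n}0.png",arm.get_image(n)); c=arm.calibration(n); print(n,c)
s=arm.state(); print(s['t'],s['position'],s['tcp_rot'],arm.grasp_offset)
E
```

```text
pics
scene {'mtx': array([[430.08134965,   0.        , 282.78351748],
       [  0.        , 430.08134965, 215.63541849],
       [  0.        ,   0.        ,   1.        ]]), 'k1': -0.07753567118224505, 'R': array([[ 0.8695345 ,  0.49360849,  0.01613711],
       [ 0.37737498, -0.64299149, -0.66644585],
       [-0.31858731,  0.5855874 , -0.74537878]]), 't': array([-0.44595618, -0.1197047 ,  1.31586022])}
top {'mtx': array([[412.29472684,   0.        , 288.58929353],
       [  0.        , 412.29472684, 202.01902737],
       [  0.        ,   0.        ,   1.        ]]), 'k1': -0.05344193741970663, 'R': array([[-0.02235414, -0.99972241,  0.00744241],
       [-0.99504273,  0.02152671, -0.09709047],
       [ 0.09690331, -0.00957589, -0.99524773]]), 't': array([0.00876047, 0.52245773, 1.2089548 ])}
0.1 [0.19258698 0.48827347 0.40410773] [[-9.30226939e-01  3.66984163e-01 -6.82734801e-04]
 [ 3.66984745e-01  9.30226194e-01 -1.19386327e-03]
 [ 1.96968883e-04 -1.36111703e-03 -9.99999054e-01]] 0.1592
```

View pics/scene0.png

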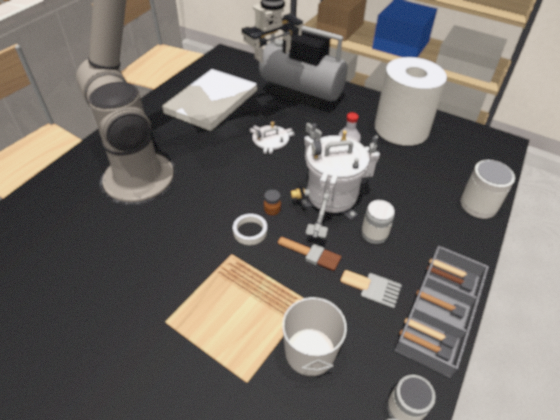

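View pics/top0.png

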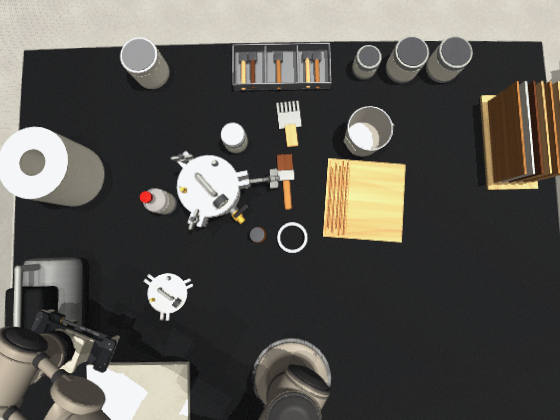

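The top view shows two lid-like things: the pot's lid at (210,185) and a smaller one at (167,293). The larger one, on the pot with the hanging clamp c at (270,178) and the brass valve at (240,213), fits the description. That puts a near (182,157) and b near (197,218). I'll confirm with an enlarged crop.

```bash
cat > h.py <<'E'
import numpy as np, cv2
from cell import arm
def cal(n):
    c=arm.calibration(n); return c['mtx'],np.array([c['k1'],0,0,0,0.]),np.array(c['R']),np.array(c['t'])
def ray(n,uv):
    K,d,R,t=cal(n); p=cv2.undistortPoints(np.array([[uv]],float),K,d)[0,0]
    return -R.T@t, R.T@np.array([p[0],p[1],1])
def onz(n,uv,z):
    o,v=ray(n,uv); return o+v*(z-o[2])/v[2]
def px(n,X):
    K,d,R,t=cal(n); return cv2.projectPoints(np.array([X],float),cv2.Rodrigues(R)[0],t,K,d)[0][0,0]
def tri(a,b):
    (o1,v1),(o2,v2)=ray('top',a),ray('scene',b)
    s=np.linalg.lstsq(np.c_[v1,-v2],o2-o1,rcond=None)[0]; p,q=o1+s[0]*v1,o2+s[1]*v2
    return (p+q)/2,np.linalg.norm(p-q)
E
python3 - <<'E'
import cv2,numpy as np
from h import *
t=cv2.imread('pics/top0.png'); s=cv2.imread('pics/scene0.png')
A=cv2.resize(t[135:245,155:295],None,fx=5,fy=5,interpolation=cv2.INTER_CUBIC)
cv2.imwrite('pics/cropT.png',A)
B=cv2.resize(s[110:245,275:395],None,fx=4.4,fy=4.4,interpolation=cv2.INTER_CUBIC)
cv2.imwrite('pics/cropS.png',B)
hsv=cv2.cvtColor(t,cv2.COLOR_BGR2HSV)
m=cv2.inRange(hsv,(10,50,120),(30,200,255)); m[:150]=0;m[260:]=0;m[:,:310]=0;m[:,430:]=0
m=cv2.morphologyEx(m,cv2.MORPH_CLOSE,np.ones((9,9)))
c=max(cv2.findContours(m,0,2)[0],key=cv2.contourArea); r=cv2.minAreaRect(c)
print(r, onz('top',r[0],.006)); b=[onz('top',p,.006) for p in cv2.boxPoints(r)]
print(np.round(b,3),[np.linalg.norm(b[i]-b[i-1]) for i in range(4)])
E
```

```text
((364.39410400390625, 199.87644958496094), (79.61097717285156, 78.99739074707031), 4.398705005645752) [ 0.52597663 -0.23440284  0.006     ]
[[ 0.419 -0.101  0.006]
 [ 0.66  -0.127  0.006]
 [ 0.636 -0.372  0.006]
 [ 0.394 -0.341  0.006]] [np.float64(0.2417975967841291), np.float64(0.24256149360073753), np.float64(0.24651309946969338), np.float64(0.2435806326663037)]
```

View pics/cropT.png

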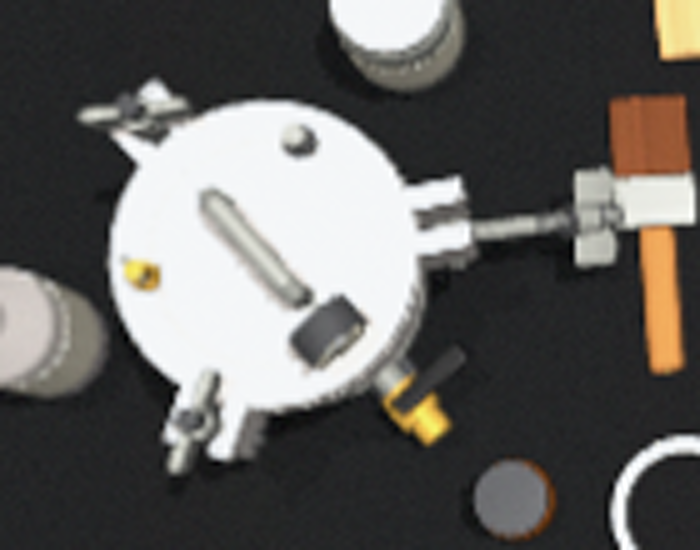

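View pics/cropS.png

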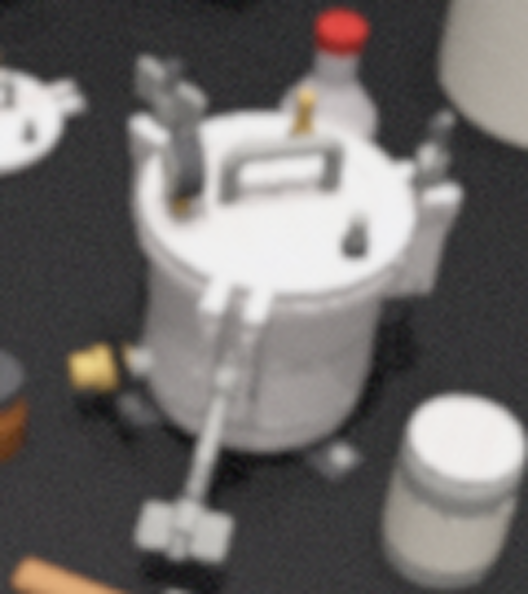

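The crops confirm it: the large lid has the gauge on the valve side at (330,330), wing nut a has its tips at crop (80,115)/(188,105), wing nut b has its tips at (208,378)/(178,468), and the handle runs from (210,195) to (303,300). Clamp c hangs open.

Run:
```python
from h import *
def T(u,v,z): return onz('top',(155+u/5-.4,135+v/5-.4),z)
a1,a2=T(80,115,.2),T(188,105,.2); b1,b2=T(208,378,.2),T(178,468,.2)
h1,h2=T(210,195,.212),T(303,300,.212)
S=lambda u,v:(275+u/4.4-.4,110+v/4.4-.4)
for n,p,q in(('a',a1,a2),('b',b1,b2),('h',h1,h2)):
    d=p-q; print(n,np.round((p+q)/2,4),'len',np.linalg.norm(d).round(3),'ang',np.degrees(np.arctan2(d[1],d[0])).round(1))
print('tri a bolt top',tri((155+130/5-.4,135+100/5-.4),S(443,118)))
print('tri b bolt top',tri((155+190/5-.4,135+418/5-.4),S(172,68)))
print('tri b wing', tri((155+193/5-.4,135+423/5-.4),S(172,95)))
print('handle tri',tri((155+256.5/5-.4,135+247/5-.4),S(283,147)))
# lid plate circle z=.172
t=cv2.imread('pics/top0.png')
th=np.array([(110,275),(262,100),(420,290),(300,405),(150,390)],float)
P=np.array([T(u,v,.172)[:2] for u,v in th]); 
A=np.c_[2*P,np.ones(5)]; s=np.linalg.lstsq(A,(P**2).sum(1),rcond=None)[0]; print('circle',s[:2],np.sqrt(s[2]+s[:2]@s[:2]))
print('bottle cap',onz('top',(147,198),.19),'tin',onz('top',(233,133),.1),'bucket rim',onz('top',(370,131),.125),'jar',onz('top',(257,235),.06))
```

```text
a [0.6303 0.2752 0.2   ] len 0.057 ang 94.0
b [0.4666 0.2442 0.2   ] len 0.048 ang -18.7
h [0.5549 0.2091 0.212 ] len 0.073 ang 40.7
tri a bolt top (array([0.63038164, 0.27128543, 0.22357248]), np.float64(0.00010592057469507534))
tri b bolt top (array([0.46760687, 0.2417416 , 0.21608485]), np.float64(0.0013685372784781574))
tri b wing (array([0.46686425, 0.24567289, 0.19282983]), np.float64(0.00041269889943654876))
handle tri (array([0.5554989 , 0.209091  , 0.21334688]), np.float64(0.001332864262434307))
circle [0.55455549 0.21417533] 0.0847117413824594
bottle cap [0.52499195 0.36739726 0.19      ] tin [0.71719113 0.15266645 0.1       ] bucket rim [ 0.70854065 -0.2352144   0.125     ] jar [0.42547589 0.09092598 0.06      ]
```

```bash
cat >> h.py <<'E'
def go(p,yaw):
    "shift (cm, tool axes) and turn to bring grasp point to p, tool y at yaw deg, tool vertical"
    from scipy.spatial.transform import Rotation as Ro
    s=arm.state(); R=np.array(s['tcp_rot']); a=np.radians(yaw)
    y=np.array([np.cos(a),np.sin(a),0]); z=np.array([0,0,-1.]); D=np.c_[np.cross(y,z),y,z]
    tcp=np.array(p)-arm.grasp_offset*z
    sh=R.T@(tcp-s['position'])*100; rv=Ro.from_matrix(R.T@D).as_rotvec()
    print('shift',sh.round(2),'turn',rv.round(3),'q6',s['joint_positions'][5].__round__(2),'width',s['gripper_width'],'t',s['t'])
E
python3 -c "
from h import *
go([.630,.2725,.28],-86)"
```

```text
shift [-48.61  -4.02  -3.51] turn [-1.000e-03  2.000e-03  2.696e+00] q6 -0.15 width 0.998501307376185 t 0.1
```

```bash
python3 -m inch '[0,0,-4,0,0,0.1,1, -48.6,-4,-3.5,0,0,2.696,0.8, -48.6,-4,-3.5,0,0,2.696,0.8, -48.6,-4,-3.5,0,0,2.696,0.8, -48.6,-4,-3.5,0,0,2.696,0.8, -48.6,-4,-3.5,0,0,2.696,0.8, -48.6,-4,-3.5,0,0,2.696,0.8, -48.6,-4,-3.5,0,0,2.696,0.8, -48.6,-4,-3.5,0,0,2.696,0.8, -48.6,-4,-3.5,0,0,2.696,0.8, -48.6,-4,-3.5,0,0,2.696,0.8, -48.6,-4,-3.5,0,0,2.696,0.8, -48.6,-4,-3.5,0,0,2.696,0.8, -48.6,-4,-3.5,0,0,2.696,0.8, -48.6,-4,-3.5,0,0,2.696,0.8, -48.6,-4,-3.5,0,0,2.696,0.8, -48.6,-4,-3.5,0,0,2.696,0.8, -48.6,-4,-3.5,0,0,2.696,0.8, -48.6,-4,-3.5,0,0,2.696,0.8, -48.6,-4,-3.5,0,0,2.696,0.8]' 40
python3 - <<'E'
from h import *
go([.630,.2725,.20],-86)
t=arm.get_image('top');s=arm.get_image('scene')
u=px('top',[.63,.27,.2]).astype(int);v=px('scene',[.63,.27,.2]).astype(int);print(u,v)
f=lambda i,c:cv2.resize(i[max(c[1]-50,0):c[1]+50,c[0]-50:c[0]+50],(400,400),interpolation=2)
cv2.imwrite('pics/a1.png',np.hstack([f(t,u),f(s,v)]))
E
```

```text
t: 2.1
position: [0.6301, 0.2728, 0.4391]
tcp_rot: [[0.998, 0.069, -0.001], [0.069, -0.998, -0.0], [-0.001, 0.0, -1.0]]
force: [0.7, 0.1, -0.6]
gripper_width: 0.799
grip_force: 0.0
shift [-0.    0.03  7.99] turn [ 0.     0.001 -0.   ] q6 1.8 width 0.798588376486526 t 2.1
[183 156] [373 143]
```

View pics/a1.png

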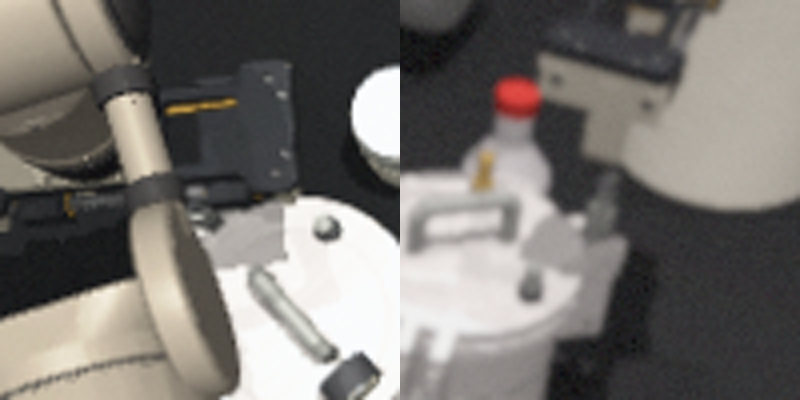

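The gripper (right half, finger at about (620,140)) stands directly above bolt a at (605,190). Descend and close.

```bash
python3 -m inch '[0,0,4,0,0,0,0.8, 0,0,6,0,0,0,0.8, 0,0,8,0,0,0,0.8, 0,0,8,0,0,0,0.8, 0,0,8,0,0,0,0.3, 0,0,8,0,0,0,0.3, 0,0,8,0,0,0,0.3, 0,0,8,0,0,0,0.3, 0,0,8,0,0,0,0.3]' 40
```

```text
t: 3.1
position: [0.6301, 0.2737, 0.3615]
tcp_rot: [[0.998, 0.07, 0.003], [0.07, -0.998, 0.003], [0.004, -0.002, -1.0]]
force: [0.1, 5.8, 3.4]
gripper_width: 0.602
grip_force: 40.0
```

```bash
python3 -m inch '[0,-0.1,-0.02,0,0,-0.15,0.3, 0,-0.1,-0.04,0,0,-0.3,0.3, 0,-0.1,-0.06,0,0,-0.45,0.3, 0,-0.1,-0.08,0,0,-0.6,0.3, 0,-0.1,-0.1,0,0,-0.75,0.3, 0,-0.1,-0.12,0,0,-0.9,0.3, 0,-0.1,-0.14,0,0,-1.05,0.3, 0,-0.1,-0.16,0,0,-1.2,0.3, 0,-0.1,-0.18,0,0,-1.35,0.3, 0,-0.1,-0.2,0,0,-1.5,0.3, 0,-0.1,-0.22,0,0,-1.65,0.3, 0,-0.1,-0.24,0,0,-1.8,0.3, 0,-0.1,-0.26,0,0,-1.95,0.3, 0,-0.1,-0.28,0,0,-2.1,0.3, 0,-0.1,-0.3,0,0,-2.25,0.3, 0,-0.1,-0.32,0,0,-2.4,0.3, 0,-0.1,-0.34,0,0,-2.55,0.3, 0,-0.1,-0.36,0,0,-2.65,0.3, 0,-0.1,-0.36,0,0,-2.65,0.3]' 40
python3 -c "
from h import *
s=arm.state();print(s['moment'],s['tcp_rot'])
go([.630+.075*.766,.2725+.075*.643,.203],-86+152)"
```

```text
t: 5.0
position: [0.6282, 0.2755, 0.3648]
tcp_rot: [[-0.914, 0.405, -0.004], [0.405, 0.914, 0.003], [0.004, 0.001, -1.0]]
force: [-9.0, 7.6, 6.9]
gripper_width: 0.604
grip_force: 40.0
[0.97653688 1.8197767  0.06773812] [[-0.91430264  0.4050157  -0.00360038]
 [ 0.40500769  0.91430911  0.00276128]
 [ 0.00441022  0.00106647 -0.99998971]]
shift [-3.59  6.53  0.25] turn [ 0.001 -0.004  0.002] q6 -0.85 width 0.603794124226145 t 5.0
```

```bash
python3 -m inch '[0,0,0,0,0,0,0.76, 0,0,0,0,0,0,0.76, 0,0,0,0,0,0,0.76, -0.8,1.5,0,0,0,0,0.76, -1.6,3,0,0,0,0,0.76, -2.4,4.5,0,0,0,0,0.76, -3.0,5.5,0,0,0,0,0.76, -3.6,6.5,0,0,0,0,0.76, -3.6,6.5,0,0,0,0,0.76, -3.6,6.5,-3,0,0,0,0.8, -3.6,6.5,-7,0,0,0,0.8,-3.6,6.5,-9,0,0,0,0.8]' 40
python3 - <<'E'
from h import *
go([.467,.2435,.285],-18.7)
s=arm.get_image('scene')
v=px('scene',[.63,.27,.17]).astype(int);print(v)
cv2.imwrite('pics/a2.png',cv2.resize(s[60:260,250:450],(600,600),interpolation=2))
E
```

```text
t: 6.2
position: [0.6891, 0.3176, 0.4575]
tcp_rot: [[-0.912, 0.41, 0.005], [0.41, 0.912, 0.001], [-0.004, 0.003, -1.0]]
force: [0.0, 0.2, 0.5]
gripper_width: 0.8
grip_force: 0.0
shift [ 17.22 -15.87   1.22] turn [5.000e-03 1.000e-03 1.475e+00] q6 -0.82 width 0.7996671492076397 t 6.2
[371 152]
```

View pics/a2.png

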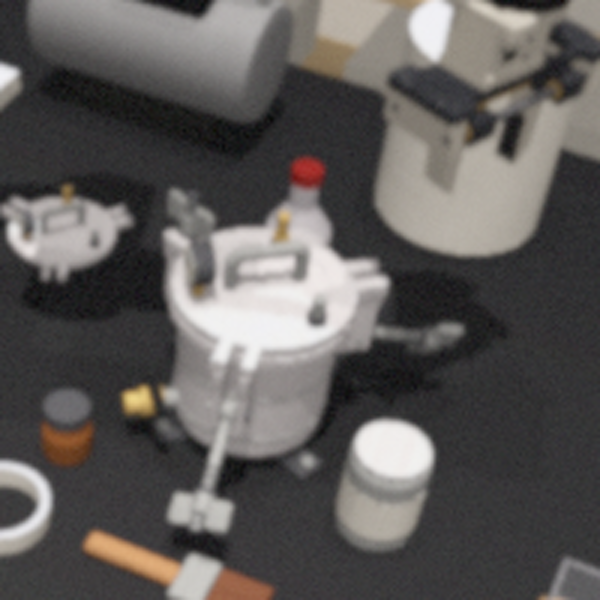

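Bolt a now lies outside (crop (420,335)), and the lid is undisturbed. Next is b.

```bash
python3 -m inch '[17.2,-15.9,0,0,0,1.475,0.8, 17.2,-15.9,0,0,0,1.475,0.8, 17.2,-15.9,0,0,0,1.475,0.8, 17.2,-15.9,0,0,0,1.475,0.8, 17.2,-15.9,0,0,0,1.475,0.8, 17.2,-15.9,0,0,0,1.475,0.8, 17.2,-15.9,0,0,0,1.475,0.8, 17.2,-15.9,0,0,0,1.475,0.8, 17.2,-15.9,0,0,0,1.475,0.8, 17.2,-15.9,0,0,0,1.475,0.8, 17.2,-15.9,0,0,0,1.475,0.8, 17.2,-15.9,0,0,0,1.475,0.8]'
python3 - <<'E'
from h import *
go([.467,.2435,.200],-18.7)
s=arm.get_image('scene');t=arm.get_image('top')
u=px('top',[.467,.2435,.2]).astype(int);v=px('scene',[.467,.2435,.2]).astype(int)
f=lambda i,c:cv2.resize(i[max(c[1]-50,0):c[1]+50,c[0]-50:c[0]+50],(400,400),interpolation=2)
cv2.imwrite('pics/b1.png',np.hstack([f(t,u),f(s,v)]))
E
```

```text
t: 7.45
position: [0.4671, 0.2433, 0.453]
tcp_rot: [[0.317, 0.949, -0.0], [0.949, -0.317, -0.0], [-0.0, -0.0, -1.0]]
force: [0.1, 0.1, -1.0]
gripper_width: 0.799
grip_force: 0.0
shift [ 0.01 -0.01  9.38] turn [-0.     0.     0.004] q6 0.66 width 0.7986781651991665 t 7.45
```

View pics/b1.png

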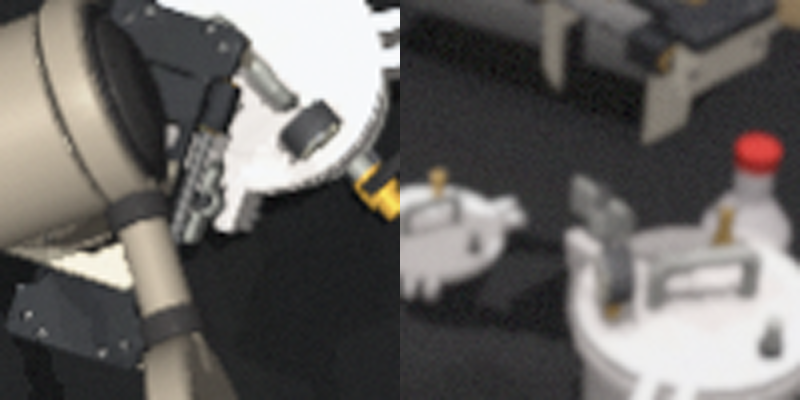

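The two fingers (right half, (555,40) and (665,110)) line up with wing nut b's slope at (585,190)–(630,215). Descend and grip.

```bash
python3 -m inch '[0,0,4,0,0,0,0.8, 0,0,7,0,0,0,0.8, 0,0,9.3,0,0,0,0.8, 0,0,9.3,0,0,0,0.8, 0,0,9.3,0,0,0,0.3, 0,0,9.3,0,0,0,0.3, 0,0,9.3,0,0,0,0.3, 0,0,9.3,0,0,0,0.3, 0,0,9.3,0,0,0,0.3]' 40
```

```text
t: 8.45
position: [0.4669, 0.2441, 0.3618]
tcp_rot: [[0.32, 0.947, 0.0], [0.947, -0.32, 0.002], [0.002, -0.0, -1.0]]
force: [-3.4, 2.0, 3.9]
gripper_width: 0.606
grip_force: 40.0
```

```bash
python3 -m inch '[0,-0.05,-0.02,0,0,-0.15,0.3, 0,-0.05,-0.04,0,0,-0.3,0.3, 0,-0.05,-0.06,0,0,-0.45,0.3, 0,-0.05,-0.08,0,0,-0.6,0.3, 0,-0.05,-0.1,0,0,-0.75,0.3, 0,-0.05,-0.12,0,0,-0.9,0.3, 0,-0.05,-0.14,0,0,-1.05,0.3, 0,-0.05,-0.16,0,0,-1.2,0.3, 0,-0.05,-0.18,0,0,-1.35,0.3, 0,-0.05,-0.2,0,0,-1.5,0.3, 0,-0.05,-0.22,0,0,-1.65,0.3, 0,-0.05,-0.24,0,0,-1.8,0.3, 0,-0.05,-0.26,0,0,-1.95,0.3, 0,-0.05,-0.28,0,0,-2.1,0.3, 0,-0.05,-0.3,0,0,-2.25,0.3, 0,-0.05,-0.32,0,0,-2.4,0.3, 0,-0.05,-0.34,0,0,-2.55,0.3, 0,-0.05,-0.36,0,0,-2.65,0.3, 0,-0.05,-0.36,0,0,-2.65,0.3]' 40
python3 -c "
from h import *
go([.467-.075*.940,.2435+.075*.342,.203],-18.7+152)"
```

```text
t: 10.35
position: [0.4662, 0.2433, 0.3651]
tcp_rot: [[-0.727, -0.686, -0.001], [-0.686, 0.727, -0.001], [0.002, -0.0, -1.0]]
force: [-7.9, -4.1, 6.1]
gripper_width: 0.603
grip_force: 40.0
shift [3.29 6.66 0.3 ] turn [-0.    -0.002  0.001] q6 -1.99 width 0.6031630986698252 t 10.35
```

```bash
python3 -m inch '[0,0,0,0,0,0,0.76, 0,0,0,0,0,0,0.76, 0,0,0,0,0,0,0.76, 0.7,1.5,0,0,0,0,0.76, 1.5,3,0,0,0,0,0.76, 2.2,4.5,0,0,0,0,0.76, 2.7,5.5,0,0,0,0,0.76, 3.3,6.6,0,0,0,0,0.76, 3.3,6.6,0,0,0,0,0.76, 3.3,6.6,-3,0,0,0,0.8, 3.3,6.6,-7,0,0,0,0.8, 3.3,6.6,-10,0,0,0,0.8, 3.3,6.6,-10,0,0,0,0.8, 3.3,6.6,-10,0,0,0,0.8, 3.3,6.6,-10,0,0,0,0.8, 3.3,6.6,-10,0,0,0,0.8, 3.3,6.6,-10,0,0,0,0.8, 3.3,6.6,-10,0,0,0,0.8, 3.3,6.6,-10,0,0,0,0.8, 3.3,6.6,-10,0,0,0,0.8]' 40
python3 - <<'E'
from h import *
go([.555,.2095,.30],130)
s=arm.get_image('scene');t=arm.get_image('top')
cv2.imwrite('pics/b2t.png',t);cv2.imwrite('pics/b2s.png',s)
cv2.imwrite('pics/b2.png',np.hstack([cv2.resize(s[100:250,250:400],(400,400),interpolation=2),cv2.resize(t[110:260,140:290],(400,400),interpolation=2)]))
E
```

```text
t: 12.35
position: [0.3978, 0.2695, 0.4638]
tcp_rot: [[-0.729, -0.684, -0.0], [-0.684, 0.729, 0.0], [0.0, 0.0, -1.0]]
force: [-0.2, 0.1, 0.3]
gripper_width: 0.801
grip_force: 0.0
shift [ -7.37 -15.13   0.46] turn [ 0.    -0.     0.055] q6 -1.89 width 0.8013922952964975 t 12.35
```

View pics/b2.png

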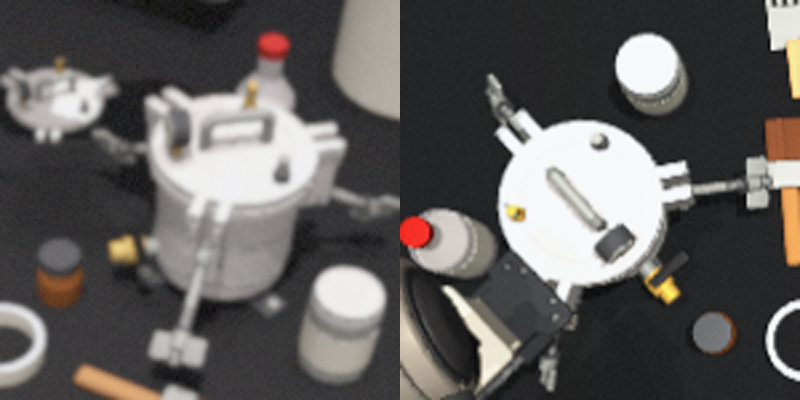

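All three bolts hang outside: a at (495,95), c at (755,185), b at (548,365), with the lid seated. The handle runs from (550,175) to (600,222). Now grip the handle.

```bash
python3 -m inch '[-3.7,-7.5,0,0,0,0.05,0.7, -7.4,-15.1,0.4,0,0,0.055,0.7, -7.4,-15.1,0.4,0,0,0.055,0.7, -7.4,-15.1,0.4,0,0,0.055,0.7, -7.4,-15.1,0.4,0,0,0.055,0.7, -7.4,-15.1,4,0,0,0.055,0.7, -7.4,-15.1,7,0,0,0.055,0.7, -7.4,-15.1,9.5,0,0,0.055,0.7, -7.4,-15.1,9.5,0,0,0.055,0.7, -7.4,-15.1,9.5,0,0,0.055,0, -7.4,-15.1,9.5,0,0,0.055,0, -7.4,-15.1,9.5,0,0,0.055,0, -7.4,-15.1,9.5,0,0,0.055,0, -7.4,-15.1,9.5,0,0,0.055,0, -7.4,-15.1,9.5,0,0,0.055,0, -7.4,-15.1,9.5,0,0,0.055,0]' 50
```

```text
t: 14.05
position: [0.5549, 0.21, 0.369]
tcp_rot: [[-0.766, -0.643, -0.0], [-0.643, 0.766, 0.001], [-0.0, 0.001, -1.0]]
force: [-3.6, 4.0, 1.8]
gripper_width: 0.139
grip_force: 2.4
```

```bash
python3 -m inch '[0,0,0,0,0,0,0, 0,0,0,0,0,0,0, 0,0,-0.5,0,0,0,0, 0,0,-1,0,0,0,0, 0,0,-2,0,0,0,0, 0,0,-3.5,0,0,0,0, 0,0,-5.5,0,0,0,0, 0,0,-8,0,0,0,0, 0,0,-8,0,0,0,0]' 50
python3 -c "
from h import *
go([.518,-.234,.289],130)
go([.518,-.234,.068],130)"
```

```text
t: 14.95
position: [0.5553, 0.2099, 0.453]
tcp_rot: [[-0.766, -0.643, 0.008], [-0.643, 0.766, 0.002], [-0.007, -0.004, -1.0]]
force: [1.2, 0.5, -6.3]
gripper_width: 0.127
grip_force: 50.0
shift [ 31.4  -31.6    0.37] turn [-0.004  0.007  0.   ] q6 -2.04 width 0.12682161447550835 t 14.95
shift [ 31.55 -31.53  22.47] turn [-0.004  0.007  0.   ] q6 -2.04 width 0.12682161447550835 t 14.95
```

```bash
python3 -m inch '[0.5,-0.5,0,0,0,0,0, 1.5,-1.5,0,0,0,0,0, 3,-3,0,0,0,0,0, 5,-5,0,0,0,0,0, 7,-7,0,0,0,0,0, 9,-9,0,0,0,0,0, 11,-11,0,0,0,0,0, 13,-13,0,0,0,0,0, 15,-15,0,0,0,0,0, 17,-17,0,0,0,0,0, 19,-19,0,0,0,0,0, 21,-21,0,0,0,0,0, 23,-23,0,0,0,0,0, 25,-25,0,0,0,0,0, 27,-27,0,0,0,0,0, 28.5,-28.7,0,0,0,0,0, 30,-30.2,0,0,0,0,0, 31,-31.2,0,0,0,0,0, 31.4,-31.6,0,0,0,0,0, 31.4,-31.6,0,0,0,0,0]' 50
python3 - <<'E'
from h import *
go([.518,-.234,.066],130)
s=arm.get_image('scene');t=arm.get_image('top');cv2.imwrite('pics/p1.png',np.hstack([cv2.resize(s[130:400,150:420],(400,400)),cv2.resize(t[90:290,240:440],(400,400))]))
E
```

```text
t: 16.95
position: [0.5172, -0.2346, 0.4482]
tcp_rot: [[-0.767, -0.642, -0.001], [-0.642, 0.767, 0.001], [0.0, 0.001, -1.0]]
force: [1.4, -0.4, -7.8]
gripper_width: 0.125
grip_force: 50.0
shift [-0.1  -0.03 22.3 ] turn [ 0.001 -0.    -0.001] q6 -2.83 width 0.12451893553076579 t 16.95
```

View pics/p1.png

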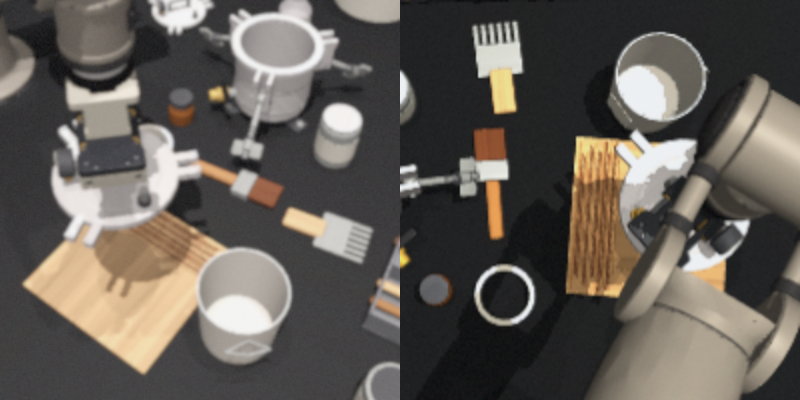

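The lid is held level over the panel, and the bystanders are untouched. Lower it.

```bash
python3 -m inch '[0,0,1.5,0,0,0,0, 0,0,4,0,0,0,0, 0,0,7,0,0,0,0, 0,0,10,0,0,0,0, 0,0,13,0,0,0,0, 0,0,16,0,0,0,0, 0,0,18.5,0,0,0,0, 0,0,20.3,0,0,0,0, 0,0,21.2,0,0,0,0, 0,0,21.6,0,0,0,0, 0,0,21.9,0,0,0,0, 0,0,22.1,0,0,0,0, 0,0,22.1,0,0,0,0]' 50
```

```text
t: 18.35
position: [0.5178, -0.234, 0.2285]
tcp_rot: [[-0.766, -0.643, 0.001], [-0.643, 0.766, -0.0], [-0.0, -0.001, -1.0]]
force: [0.2, -0.8, -7.8]
gripper_width: 0.123
grip_force: 50.0
```

```bash
python3 -m inch '[0,0,0.1,0,0,0,0, 0,0,0.2,0,0,0,0, 0,0,0.3,0,0,0,0, 0,0,0.4,0,0,0,0, 0,0,0.5,0,0,0,0, 0,0,0.5,0,0,0,0]' 50
```

```text
t: 18.95
position: [0.5177, -0.2341, 0.2231]
tcp_rot: [[-0.766, -0.643, 0.0], [-0.643, 0.766, -0.0], [-0.0, -0.0, -1.0]]
force: [-0.4, 0.1, -5.5]
gripper_width: 0.129
grip_force: 50.0
```

```bash
python3 -m inch '[0,0,0.1,0,0,0,0, 0,0,0.15,0,0,0,0, 0,0,0.15,0,0,0,0]' 50
```

```text
t: 19.25
position: [0.5176, -0.234, 0.223]
tcp_rot: [[-0.766, -0.643, 0.001], [-0.643, 0.766, -0.001], [-0.0, -0.001, -1.0]]
force: [-4.8, 0.9, 6.5]
gripper_width: 0.125
grip_force: 50.0
```

Contact is firm (the force has changed sign). Ease up 1 mm, open and retreat.

```bash
python3 -m inch '[0,0,-0.1,0,0,0,0.13, 0,0,-0.1,0,0,0,0.25, 0,0,-0.1,0,0,0,0.5, 0,0,-0.1,0,0,0,0.7, 0,0,-0.1,0,0,0,0.7, 0,0,-0.1,0,0,0,0.7, 0,0,-2,0,0,0,0.7, 0,0,-5,0,0,0,0.7, 0,0,-9,0,0,0,0.7, 0,0,-14,0,0,0,0.7, 0,0,-18,0,0,0,0.7, -10,10,-20,0,0,0,0.7, -10,10,-20,0,0,0,0.7, -20,20,-20,0,0,0,0.7, -20,20,-20,0,0,0,0.7, -20,20,-20,0,0,0,0.7, -20,20,-20,0,0,0,0.7, -20,20,-20,0,0,0,0.7]'
python3 - <<'E'
from h import *
s=arm.get_image('scene');t=arm.get_image('top');cv2.imwrite('pics/p2.png',np.hstack([cv2.resize(s[110:400,140:430],(400,400)),cv2.resize(t[90:290,200:400+20][:, :],(400,400))]))
E
```

```text
t: 21.05
position: [0.5421, 0.0517, 0.4216]
tcp_rot: [[-0.763, -0.647, 0.001], [-0.647, 0.763, 0.001], [-0.001, 0.001, -1.0]]
force: [-0.0, 0.2, 0.5]
gripper_width: 0.697
grip_force: 0.0
```

View pics/p2.png

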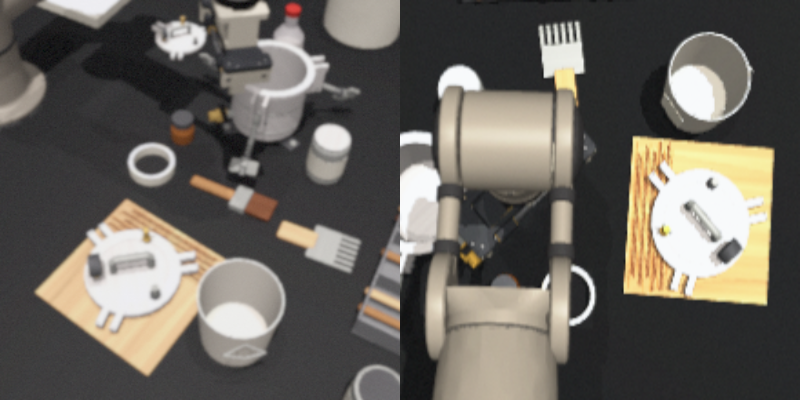

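The lid lies flat, right way up and centred on the panel (top view (700,222), panel centre about (700,220)). The gripper is clear of everything and the bystanders are in place.

```bash
python3 -c "
from cell import arm
print(arm.hand_in())"
```

```text
the job is handed in; nothing more can be done
None
```

The job is handed in: both wing nuts are slackened, all three eyebolts hang outside, and the lid lies flat, right way up and released in the middle of the panel; it took 21 s, and the last picture shows the bystanders in place, though hand-in returned no verdict.

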